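Pin the stock cabinet's door open

TASK

Swing the door of the small yellow stock cabinet fully open to its stop, then take the plain straight-handled stay pin from the wooden punch block and drop it right home through the bracket hole and the door's ear beneath it, so that the door is locked open. Leave the two ball-headed punches in the block, and leave the jar and the hammer where they are.

Things in the scene. Friction and masses are not known exactly. Their poses are not given: they have to be found in the camera images.
- cabinet: Fixed yellow steel cabinet on the bench, 200 deep (its x) by 190 wide (its y) by 180 high. Origin: centre of its underside. Its front looks along its own -x, roughly to the robot; z is up. The top is clear except for the stay bracket at the front left (+y) edge.
- door (a joint): Angle of the yellow door (12 thick, 190 wide) on its upright hinge: 0 shut, growing as the free (right) edge swings towards the robot and round to the left: clockwise from above. Stop at 1.40 rad, where the door's ear lies right under the bracket hole. May start up to 0.3 ajar. Light friction (about 1 N at the handle), no spring or latch; it stays where it is left.
- door_handle (a point): Grip point on the door handle, an upright round steel bar 10 thick and 60 long, 35 out from the door's face to its axis, ends bent in to the door. The point is on the bar's axis, 150 above the bench, 30 below the cabinet's top, 25 below the bar's upper end; from the hinge axis 160 along the door and 41 out. Axes turn with the door: -x points out of its face, y along it to the hinge.
- door_hinge (a point): Point on the upright hinge axis, 150 above the bench, just outside the cabinet's front left corner (106 in front of the cabinet's centre, 115 to its left). Turns with the door.
- bracket_hole (a point): Centre of the upper mouth of the upright through-hole, 11 in diameter, in the fixed steel stay bracket: a plate 5 thick, top 196 above the bench, reaching from the cabinet's top out past its left side. Nothing lies below it but the door's ear when the door is open. Axes as the cabinet's.
- ear_hole (a point): Centre of the upper mouth of the upright through-hole, 12 in diameter, in the door's ear: a steel plate 5 thick on the strap along the door's top edge, 35 beyond the hinge. Top 187 above the bench, 4 below the bracket's underside. With the door on its stop it is right under bracket_hole (9 lower). Turns with the door.
- block: Fixed wooden block 50 (its x) by 170 (its y) by 50 high, origin at the centre of its underside. Three upright holes in its top, 10 in diameter and 44 deep, in a row along its y, 55 apart, the middle one at its centre. One holds the stay pin, the others the punches, in any order.
- pin: The stay pin, plain steel, 45 to 75 g, upright in one of the block's holes. Origin: on its axis at the underside of its collar, which rests on the block's top; z up. Above the origin: collar 20 in diameter and 4 thick, then a straight round grip 12 in diameter up to 40. Below: shank 8 in diameter, 40 long, the last 9 tapering to 4. When home, the collar lies on the bracket.
- punch_a: Ball-headed steel dapping punch standing in another hole of the block; origin at the underside of its 18 diameter collar, on the block's top; 9 diameter stem above with a 22 diameter ball, 53 high in all above the origin. To be left alone.
- punch_b: A second punch, the same as punch_a. To be left alone.
- jar: Amber jar 56 in diameter, 70 high, on the bench beside the cabinet; origin at the centre of its underside. To be left alone.
- hammer: Hammer lying on the bench at the left; origin on the bench below its middle. To be left alone.

How it is judged:
By the outcome, as a careful person would: the job done as asked, in the order asked, and still so for the second after the job is handed in, with the robot touching nothing.
It also fails if it takes over 64 s, if anything falls off the work surface, if the arm or the gripper's body presses on something with over 40 N, if the wrist force passes 120 N, or if a joint passes its speed limit or range.

ROBOT

A 6-joint arm with a two-finger parallel gripper is mounted at the origin on the work surface. World frame = base frame: x ahead of the robot, y to its left, z up, the work surface at z = 0. Lengths are in m, angles in rad, forces in N, time in s.
With the tool pointing down it reaches from about 0.325 to 0.925 m from the base axis. Payload 3.1 kg.
Tool frame: the origin (TCP) lies at the centre of the arm's flange, where the gripper is bolted on; the fingertips stand 173 mm ahead of it and the grasp point (between the pads) lies 155 mm ahead of it; z points along the fingers, y is the line along which they close (so a half turn about z gives the same grasp; the last joint's range is limited). The gripper opens to 85 mm and grips with 20 to 120 N. Pads are 22 mm wide; open, the fingers measure 114 mm over their backs; the gripper's body (76 mm by 85 mm) begins 54 mm behind the grasp point. The pads swing forward as they close: fully open they stand 13 mm farther back than shut.
Start: joints at [1.186, 0.217, 1.613, -0, 1.311, -0.112], TCP at [0.168, 0.602, 0.405] pointing down, gripper open.
Joint ranges: [-2.75, 2.75], [-0.78, 2.1], [0.31, 2.55], [-1.13, 4.27], [0.13, 2.63], [-2.58, 2.58]. Speed limits (rad/s): [2.79, 2.79, 3.14, 3.14, 3.14, 3.14].

INTERFACE

Orientations are given as a unit quaternion [w, x, y, z].
In Python, from rig import bot, imaging, job_done gives the robot as it stands. The module is installed in compiled form; this text tells all that it offers. Calls block until the motion is done:
- bot.goto(position, orientation): joint-space move of the TCP to a pose.
- bot.move_linear(position, frame=None, v=0.15): straight line of the TCP; frame=None keeps the orientation; v is the mean speed in m/s.
- bot.move_j(angles): joint-space move.
- bot.open_jaws() and bot.close_gripper(force=None): open the fingers fully, or close them until they stop; force is the grip in N (None keeps the last).
- bot.wait(seconds).
- bot.solve_ik(position, orientation): joint angles nearest the present ones, or None.
- bot.state(): the state.
- imaging.get_image(name): name is "scene" or "top" or "wrist"; returns (picture, depth): 384x512x3 uint8, red, green, blue; 384x512 float32, m along the optical axis (not along the pixel's ray), 0 where there is no reading.
- imaging.camera_info(name): a dict with "mtx" (3x3 intrinsics, pixels), "D" ([k1, k2, p1, p2, k3] as OpenCV has them; the pictures are not rectified), "extrinsics" (4x4, takes a point from world to camera coordinates); the wrist camera has in their place "hand_eye" (4x4, takes a point from camera to tool coordinates, whose origin is the TCP and whose axes are the flange's). Camera axes: x right, y down, z forward; pixel columns grow to the right and rows downward; lengths in m; the calibration is good to about 2 mm. A picture is of the moment at which its call begins: read the wrist's pose just before it. camera_info takes no time and is no camera call.
A pose or a line that the arm cannot do raises bot.IKError and nothing moves.
- job_done(): hands the job in; it is judged then, once.
Trained networks look in the newest picture that a camera, given by its name, has taken for a name from the list of things; names that differ only in an ending like _2 or _b are one class to them, and where a whole thing is asked for, a point or a joint stands for the part that bears it (a point fixed in the world has none). Each returns a list of dicts, best first, with "p" (0 to 1); they miss things now and then, are a little off and sometimes report something else, mostly with a low value. They report only what shows in the picture. A call takes as long as a camera call.
- imaging.recognise(camera, name): "bbox" ([left, top, right, bottom] in pixels, round what is visible of it).
- imaging.tip_of(camera, name): "pixel" ([column, row] in pixels: a listed point, or the origin of a listed thing).
The state is a dict: "time": time; "qpos": joint angles; "qvel": joint speeds; "effort": joint torques, N m; "tcp_pos": TCP position; "tcp_rot": TCP orientation; "contact_force": force on the tool from outside, world axes, zero at the start; "wrist_torque": the same for the moment, N m; "width": opening from 0.0 (shut) to 1.0 (fully open); "grip_force": force on a finger pad.
Only numpy, scipy, OpenCV 4.12 (cv2) and the standard library are available. Lean on these libraries where they do the work, as an engineer would, in place of code of your own. Each camera call takes 0.05 s, during which the arm holds its last target. There are 200 camera calls.

## Working session

There is one attempt and no reset: what is moved stays moved. The work goes in short steps, each a Python script; the robot and the scene stay as the last script left them, time stands still between calls to the robot, and variables do not carry over. Pictures are saved under pics/ and viewed, at most 10 in all, crops included, and the job is handed in when it is done.

```bash
mkdir -p pics; cat > h.py <<'E'
import numpy as np, cv2
from rig import bot, imaging, job_done
from scipy.spatial.transform import Rotation as R
def T_wc(cam, st=None):
    """camera->world"""
    ci=imaging.camera_info(cam)
    if 'extrinsics' in ci: return np.linalg.inv(np.array(ci['extrinsics']))
    st=st or bot.state(); q=st['tcp_rot']; T=np.eye(4)
    T[:3,:3]=R.from_quat([q[1],q[2],q[3],q[0]]).as_matrix(); T[:3,3]=st['tcp_pos']
    return T@np.array(ci['hand_eye'])
def ray(cam,px,T):
    ci=imaging.camera_info(cam)
    n=cv2.undistortPoints(np.array([[px]],float),np.array(ci['mtx'],float),np.array(ci['D'],float))[0,0]
    return T[:3,3],T[:3,:3]@np.array([n[0],n[1],1.]) # unit depth
def at_z(cam,px,z,T):
    o,d=ray(cam,px,T); return o+d*(z-o[2])/d[2]
def down(yaw):
    """tool z down, tool y (closing line) at angle yaw from world x"""
    y=np.array([np.cos(yaw),np.sin(yaw),0]); z=np.array([0,0,-1.]); x=np.cross(y,z)
    q=R.from_matrix(np.c_[x,y,z]).as_quat(); return [q[3],q[0],q[1],q[2]]
def shot(cam,fn):
    st=bot.state(); p,d=imaging.get_image(cam); cv2.imwrite('pics/'+fn,p[:,:,::-1]); return p,d,T_wc(cam,st)
E
cat > a.py <<'E'
from h import *
print(bot.state()['time'],bot.state()['tcp_rot'])
Z=dict(cabinet=0,door_handle=.15,door_hinge=.15,bracket_hole=.196,ear_hole=.187,block=0,pin=.05,punch_a=.05,jar=0,hammer=0)
ims=[]
for c in ['scene','top']:
    p,d,T=shot(c,c+'0.png'); ims.append(p); print(c,T[:3,3].round(3),T[:3,2].round(2))
    for n,z in Z.items():
        for r in imaging.tip_of(c,n)[:3]:
            print(n,round(r['p'],2),np.round(r['pixel'],1),at_z(c,r['pixel'],z,T).round(4))
print(bot.state()['time'])
E
python3 a.py
```

```text
0.0 [-3.03839237e-04  1.35987708e-01  9.90709785e-01 -1.17204517e-03]
scene [ 1.216 -0.484  0.746] [-0.6   0.53 -0.6 ]
cabinet 0.97 [275.4 241.9] [0.6884 0.0484 0.    ]
door_handle 0.56 [231.2 171.1] [0.5224 0.0428 0.15  ]
door_hinge 0.85 [291.6 162.8] [0.6069 0.189  0.15  ]
bracket_hole 0.82 [300.6 154.9] [0.6443 0.1813 0.196 ]
ear_hole 0.86 [302.8 146.8] [0.611  0.2273 0.187 ]
block 0.74 [137.3 272. ] [ 0.5276 -0.2741  0.    ]
pin 0.6 [131.4 258.2] [ 0.5251 -0.2773  0.05  ]
punch_a 0.45 [111.3 262.6] [ 0.5049 -0.3191  0.05  ]
punch_a 0.43 [154.1 246.9] [ 0.5296 -0.2177  0.05  ]
jar 0.69 [139.5 327.7] [ 0.672  -0.3477  0.    ]
hammer 0.84 [334.4 160.9] [0.548  0.4736 0.    ]
top [0.32  0.042 1.362] [ 0.21  0.03 -0.98]
cabinet 0.29 [269.2 213.2] [0.546  0.0423 0.    ]
cabinet 0.22 [211.3 166.8] [0.6651 0.2485 0.    ]
door_handle 0.82 [271.  212.2] [0.5247 0.0377 0.15  ]
door_hinge 0.92 [221.4 176. ] [0.6051 0.1924 0.15  ]
door_hinge 0.74 [133.2 191.8] [0.52   0.4325 0.15  ]
bracket_hole 0.95 [225.9 157.1] [0.649 0.184 0.196]
ear_hole 0.85 [211.3 165.8] [0.6206 0.2206 0.187 ]
block 0.76 [367.3 239.7] [ 0.5115 -0.2728  0.    ]
pin 0.6 [369.  232.5] [ 0.5269 -0.264   0.05  ]
punch_a 0.54 [388.3 246.7] [ 0.4932 -0.3272  0.05  ]
punch_a 0.53 [364.7 240. ] [ 0.5023 -0.2536  0.05  ]
punch_a 0.4 [356.2 233.5] [ 0.5179 -0.2257  0.05  ]
jar 0.64 [400.4 192.9] [ 0.677 -0.363  0.   ]
hammer 0.97 [132.8 195.8] [0.5317 0.4794 0.    ]
1.1
```

```bash
python3 -c "
import cv2
a=cv2.imread('pics/scene0.png');b=cv2.imread('pics/top0.png')
import numpy as np
b=cv2.resize(b[120:290,100:440],(800,400));a=cv2.resize(a[110:350,80:400],(800,600))
cv2.imwrite('pics/v1.png',a);cv2.imwrite('pics/v2.png',b)"
```

```text
(no output)
```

View pics/v1.png

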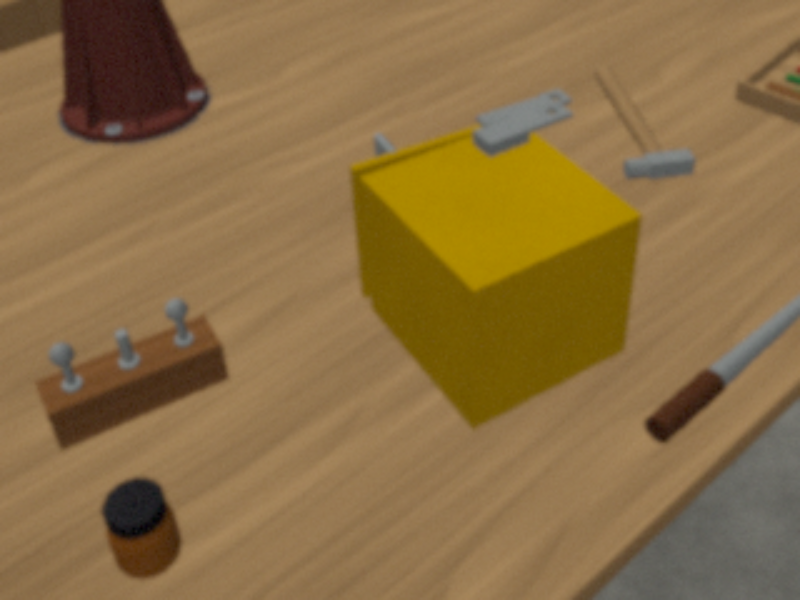

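View pics/v2.png

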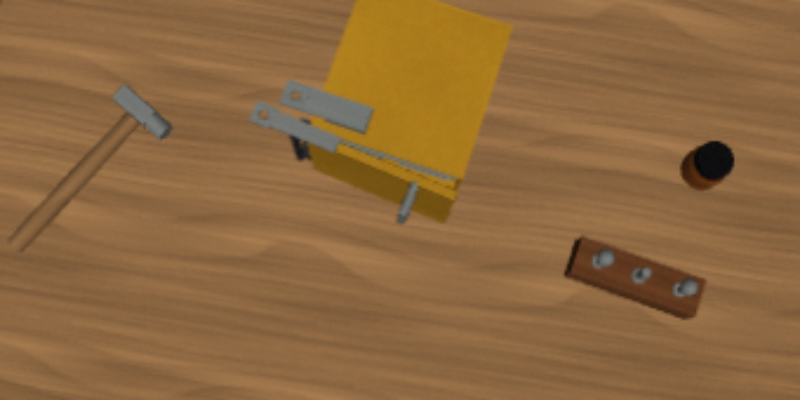

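```bash
cat > b.py <<'E'
from h import *
print(np.round(imaging.camera_info('wrist')['hand_eye'],3).tolist(), imaging.camera_info('wrist')['mtx'][0][0])
bot.goto([0.50,0.10,0.43],down(1.30)); print(bot.state()['time'],bot.state()['tcp_pos'])
p,d,T=shot('wrist','w1.png'); print(T[:3,3].round(3),T[:3,:3].round(2).tolist())
for n,z in dict(cabinet=0,door_handle=.15,door_hinge=.15,bracket_hole=.196,ear_hole=.187).items():
    for r in imaging.tip_of('wrist',n)[:3]:
        print(n,round(r['p'],2),np.round(r['pixel'],1),at_z('wrist',r['pixel'],z,T).round(4))
print(bot.state()['time'])
E
python3 b.py
```

```text
[[0.001, -0.964, -0.265, 0.065], [1.0, 0.001, 0.001, -0.001], [-0.001, -0.265, 0.964, 0.031], [0.0, 0.0, 0.0, 1.0]] 321.82132746360486
3.2583 [0.49992038 0.10068199 0.42996044]
[0.437 0.117 0.399] [[0.27, 0.93, 0.26], [0.96, -0.26, -0.07], [0.0, 0.26, -0.96]]
cabinet 0.93 [257.6 297.5] [0.6894 0.0541 0.    ]
door_handle 0.87 [192.  243.9] [0.5304 0.0381 0.15  ]
3.5583
```

View pics/w1.png

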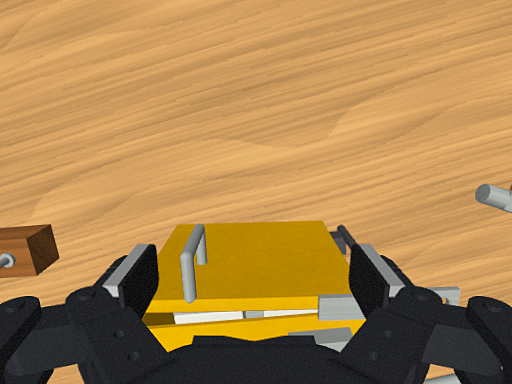

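```bash
cat >> h.py <<'E'
def cloud(cam,d,T):
    ci=imaging.camera_info(cam); h,w=d.shape
    uv=np.stack(np.meshgrid(np.arange(w),np.arange(h)),-1).reshape(-1,1,2).astype(float)
    n=cv2.undistortPoints(uv,np.array(ci['mtx'],float),np.array(ci['D'],float)).reshape(h,w,2)
    P=np.dstack([n*d[...,None],d])@T[:3,:3].T+T[:3,3]; P[d==0]=np.nan; return P
E
cat > c.py <<'E'
from h import *
p,d,T=shot('wrist','w2.png'); P=cloud('wrist',d,T)
np.save('w2.npy',P)
print(np.nanmedian(P[150:200,200:300,2]))
F=P[240:285,215:320].reshape(-1,3); F=F[np.isfinite(F[:,0])&(F[:,2]>.02)&(F[:,2]<.175)]
c=np.median(F,0)
for _ in range(3):
    u,s,v=np.linalg.svd(F-F.mean(0),full_matrices=False); n=v[2]; n*=-np.sign(n[0]); r=(F-F.mean(0))@n; F=F[abs(r)<max(.003,1.5*r.std())]
print('door n',n.round(3),'pt',F.mean(0).round(4),r.std(),'outward ang',np.degrees(np.arctan2(n[1],n[0])))
hp=P[220:302,175:212].reshape(-1,3); dist=(hp-F.mean(0))@n
m=np.isfinite(dist)&(dist>.025)&(hp[:,2]>.1)&(hp[:,2]<.18); print(m.sum(),np.median(hp[m],0),np.median(dist[m]))
for a in (.11,.13,.15,.165):
    k=m&(abs(hp[:,2]-a)<.008); print(a,k.sum(),np.mean(hp[k],0).round(4),dist[k].mean())
y=p[...,0].astype(int)-p[...,2]>60
for nm,z in [('strap/top',.18)]:
    M=y&(abs(P[...,2]-z)<.006)&(P[...,0]>.52); print(M.sum())
# top camera: cabinet top plane
p,d,T=shot('top','t2.png'); P=cloud('top',d,T); y=(p[...,0].astype(int)-p[...,2]>70)&(abs(P[...,2]-.18)<.012)
y[:, :]&=(P[...,0]>.5); r=cv2.minAreaRect(P[y][:,:2].astype(np.float32)*1000); print(y.sum(),r, np.median(P[y][:,2]))
cv2.imwrite('pics/m.png',y.astype(np.uint8)*255)
E
python3 c.py
```

```text
0.0001700496481921443
door n [-0.972  0.237 -0.005] pt [0.5789 0.0913 0.117 ] 0.00043316439754493755 outward ang 166.29617900150922
589 [0.52763323 0.04067105 0.16445728] 0.03776953828060426
0.11 31 [0.5318 0.0409 0.1161] 0.033809755981432904
0.13 76 [0.5273 0.0409 0.13  ] 0.03807419007653975
0.15 102 [0.5268 0.0411 0.1501] 0.03854438146942351
0.165 110 [0.5268 0.0409 0.1653] 0.03836172647996296
6164
3934 ((678.2872314453125, 57.18821716308594), (190.35025024414062, 229.2616729736328), 80.05496215820312) 0.17916872044210364
```

```bash
cat > d.py <<'E'
from h import *
h0=np.array([.530,.040]); phi=np.radians(-13.7)  # door heading (x axis)
def off(a): # handle rel hinge at door heading a
    x=np.array([np.cos(a),np.sin(a)]); y=np.array([-np.sin(a),np.cos(a)]); return -.041*x-.160*y
hinge=h0-off(phi); print('hinge',hinge)
bot.goto([*h0,.375],down(phi+np.pi/2)); bot.move_linear([*h0,.305],v=.12)
f0=np.array(bot.state()['contact_force'])
bot.close_gripper(force=25); s=bot.state(); print(s['time'],s['width'],s['grip_force'],np.round(np.array(s['contact_force'])-f0,1))
for i in range(1,7):
    a=phi-.1*i; bot.move_linear([*(hinge+off(a)),.305],down(a+np.pi/2),v=.10)
    s=bot.state(); f=np.array(s['contact_force'])-f0; r=off(a)/np.linalg.norm(off(a)); t=np.array([r[1],-r[0]])
    print(i,s['width'],'rad %.1f tan %.1f z %.1f'%(f[:2]@r,f[:2]@t,f[2]), np.round(np.array(s['tcp_pos'])[:2]-hinge-off(a),4))
    if np.linalg.norm(f)>30: print('stop'); break
print(bot.state()['time'])
E
python3 d.py
```

```text
hinge [0.60772762 0.1857375 ]
5.5083 0.10904498275345252 25.264900624752045 [-1.1 -1.9  3.3]
1 0.10857815402703866 rad 4.2 tan 0.0 z 4.2 [-0.0004 -0.0002]
2 0.11084174072302345 rad 4.7 tan -0.5 z 3.7 [-0.0004 -0.0003]
3 0.11202757267601288 rad 5.7 tan -0.4 z 5.3 [-0.0005 -0.0002]
4 0.10708378425751897 rad 6.0 tan 0.2 z 6.3 [-0.0006 -0.0001]
5 0.10851867515631276 rad 6.9 tan 0.2 z 6.1 [-0.0007  0.0001]
6 0.10863256160513855 rad 5.8 tan 0.4 z 7.5 [-0.0007  0.0002]
7.4083
```

```bash
cat > e.py <<'E'
from h import *
h0=np.array([.530,.040]); phi=np.radians(-13.7)
def off(a):
    x=np.array([np.cos(a),np.sin(a)]); y=np.array([-np.sin(a),np.cos(a)]); return -.041*x-.160*y
hinge=h0-off(phi); f0=np.array([0,0,0.])
i=6.
while i<15.5:
    i+=1 if i<11.9 else .15
    a=phi-.1*i; bot.move_linear([*(hinge+off(a)),.305],down(a+np.pi/2),v=.10 if i<12 else .04)
    s=bot.state(); f=np.array(s['contact_force']); r=off(a)/np.linalg.norm(off(a)); t=np.array([r[1],-r[0]])
    print('%.2f'%i,'rad %.1f tan %.1f z %.1f'%(f[:2]@r,f[:2]@t,f[2]))
    if f[:2]@t<-12 or np.linalg.norm(f)>35: print('stop'); break
print(bot.state()['time'])
E
python3 e.py
```

```text
7.00 rad 6.7 tan 0.6 z 6.0
8.00 rad 6.2 tan 0.3 z 6.3
9.00 rad 6.6 tan -0.6 z 6.7
10.00 rad 5.1 tan 0.8 z 5.8
11.00 rad 6.5 tan 0.6 z 6.0
12.00 rad 4.6 tan 0.9 z 5.4
12.15 rad 4.6 tan -0.5 z 6.4
12.30 rad 4.9 tan 0.7 z 6.0
12.45 rad 5.1 tan 0.8 z 5.2
12.60 rad 5.5 tan 0.5 z 4.8
12.75 rad 5.2 tan 0.3 z 5.9
12.90 rad 4.8 tan -0.0 z 4.1
13.05 rad 4.2 tan 0.3 z 4.4
13.20 rad 5.5 tan -3.0 z 6.5
13.35 rad 5.3 tan -10.2 z 10.1
13.50 rad 4.4 tan -18.5 z 13.8
stop
12.0583
```

```bash
cat > f.py <<'E'
from h import *
bot.open_jaws(); s=bot.state(); p0=np.array(s['tcp_pos']); bot.move_linear([*p0[:2],.40],v=.2)
bh=np.array([.644,.184]); 
q=down(-.33); x=np.array([np.sin(.33),np.cos(.33)])
bot.goto([*(bh-.015*x),.43],q)
p,d,T=shot('wrist','w3.png'); np.save('w3.npy',cloud('wrist',d,T)); np.save('w3T.npy',T)
for n,z in dict(bracket_hole=.196,ear_hole=.187,door_hinge=.15,door_handle=.15).items():
    for r in imaging.tip_of('wrist',n)[:2]: print(n,round(r['p'],2),np.round(r['pixel'],1),at_z('wrist',r['pixel'],z,T).round(4))
print(bot.state()['time'])
cv2.imwrite('pics/w3v.png',cv2.resize(p[100:300,130:390,::-1],(780,600)))
shot('top','t3.png')
for n,z in dict(bracket_hole=.196,ear_hole=.187,door_handle=.15).items():
    for r in imaging.tip_of('top',n)[:2]: print(n,round(r['p'],2),np.round(r['pixel'],1),at_z('top',r['pixel'],z,T_wc('top')).round(4))
E
python3 f.py
```

```text
bracket_hole 0.73 [251.1 190.8] [0.6423 0.1828 0.196 ]
door_hinge 0.92 [209.  187.2] [0.6074 0.1851 0.15  ]
door_handle 0.56 [ 11.1 206.4] [0.4464 0.2229 0.15  ]
14.4833
bracket_hole 0.64 [399.  192.2] [ 0.627  -0.3007  0.196 ]
bracket_hole 0.63 [225.2 159.2] [0.6428 0.1848 0.196 ]
door_handle 0.46 [397.7 193.6] [ 0.6344 -0.3108  0.15  ]
```

View pics/w3v.png

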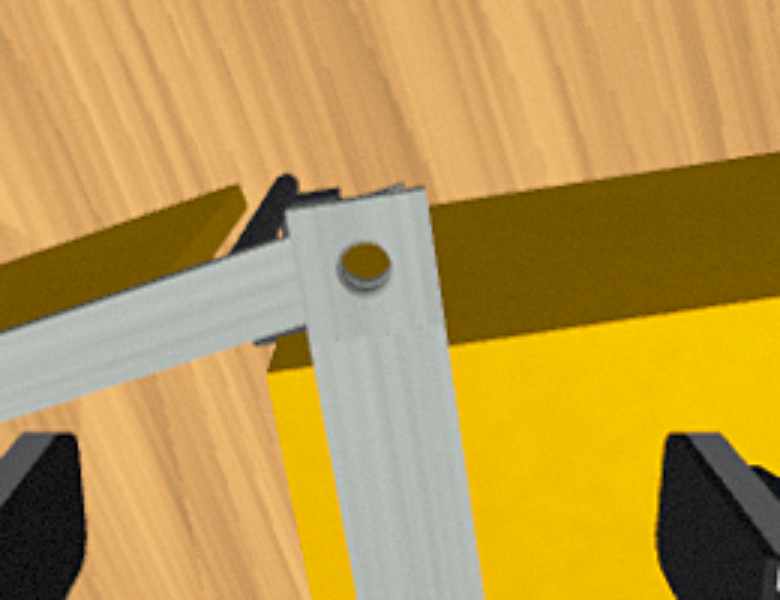

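The crop shows the door open with the ear under the bracket. Light comes through the hole, which is at crop (364,266), full-image px (251.3,188.7). Next I look at the block.

```bash
cat > g.py <<'E'
from h import *
print('hole',at_z('wrist',[251.0,188.6],.196,np.load('w3T.npy')).round(4))
bh=np.array([.525,-.268]); yaw=-.33; x=np.array([np.sin(-yaw),np.cos(-yaw)])
bot.goto([*(bh-.015*x),.32],down(yaw))
p,d,T=shot('wrist','w4.png'); P=cloud('wrist',d,T); np.save('w4.npy',P); np.save('w4T.npy',T)
for n,z in dict(pin=.05,punch_a=.05).items():
    for r in imaging.tip_of('wrist',n)[:3]: print(n,round(r['p'],2),np.round(r['pixel'],1),at_z('wrist',r['pixel'],z,T).round(4))
m=(abs(P[...,2]-.09)<.005); print('pin top pts',m.sum())
n,l,st,c=cv2.connectedComponentsWithStats(m.astype(np.uint8))
for i in range(1,n):
    if st[i,4]>15: print(st[i],P[l==i].mean(0).round(4))
print(bot.state()['time'])
E
python3 g.py
```

```text
hole [0.6427 0.1842 0.196 ]
pin 0.9 [240.8 188. ] [ 0.516  -0.2736  0.05  ]
punch_a 0.77 [229.5 113.2] [ 0.5267 -0.2183  0.05  ]
punch_a 0.63 [253.3 250.6] [ 0.5083 -0.3261  0.05  ]
pin top pts 495
[224  97  19  12  27] [ 0.535  -0.2131  0.0939]
[231 192  18  19 272] [ 0.5171 -0.2727  0.0895]
[237 262  31  17 143] [ 0.5102 -0.319   0.0924]
16.5833
```

View pics/w4.png

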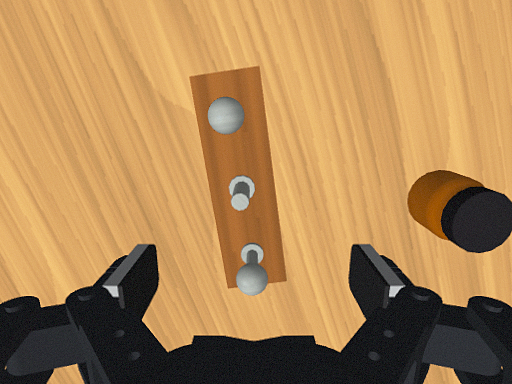

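```bash
cat > i.py <<'E'
from h import *
pin=[.5168,-.2730]; q=down(-.169)
bot.goto([*pin,.29],q); bot.move_linear([*pin,.232],v=.1)
bot.close_gripper(force=60); s=bot.state(); print(s['width'],s['grip_force'],np.round(s['contact_force'],1),np.round(s['wrist_torque'],2))
bot.move_linear([*pin,.30],v=.1); bot.move_linear([*pin,.45],v=.25)
s=bot.state(); print(s['width'],s['time'],np.round(s['contact_force'],1))
h=[.6427,.1842]
bot.goto([*h,.45],q); print(bot.state()['time'])
p,d,T=shot('wrist','w5.png')
for r in imaging.tip_of('wrist','bracket_hole')[:2]: print(r['p'],r['pixel'],at_z('wrist',r['pixel'],.196,T))
for r in imaging.tip_of('wrist','pin')[:2]: print(r['p'],r['pixel'],at_z('wrist',r['pixel'],.45-.182,T))
E
python3 i.py
```

```text
0.1167075938874666 58.44067633152008 [-3.3 -0.1  4.1] [0.1  0.56 0.  ]
0.11713679206901224 19.8417 [-1.5  0.1 -1.7]
21.575
0.88 [249.8, 199.9] [0.64259299 0.18373139 0.196     ]
0.62 [251.3, 242.5] [0.64365369 0.18185783 0.268     ]
```

View pics/w5.png

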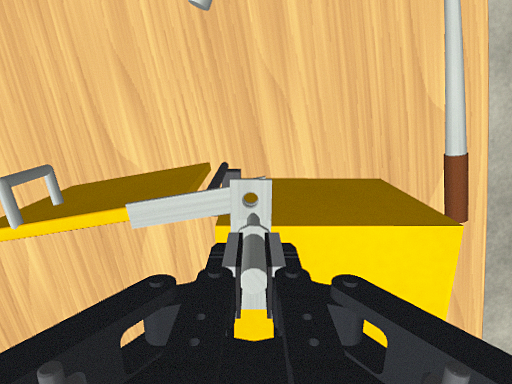

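The pin is held, tip near (252,213), with the hole at (250,199). I lower it to just above the hole and compare.

```bash
cat > j.py <<'E'
from h import *
T=T_wc('wrist'); print('tip',at_z('wrist',[252,213],.228,T).round(4))
h=[.6427,.1840]; bot.move_linear([*h,.424],v=.1)
p,d,T=shot('wrist','w6.png'); print(bot.state()['tcp_pos'])
for r in imaging.tip_of('wrist','bracket_hole')[:2]: print(r['p'],r['pixel'],at_z('wrist',r['pixel'],.196,T))
cv2.imwrite('pics/w6v.png',cv2.resize(p[150:270,170:330,::-1],(800,600),interpolation=cv2.INTER_CUBIC))
E
python3 j.py
```

```text
tip [0.6444 0.1841 0.228 ]
[0.64265573 0.18389909 0.42351309]
0.87 [251.5, 216.2] [0.64221302 0.18144628 0.196     ]
```

View pics/w6v.png

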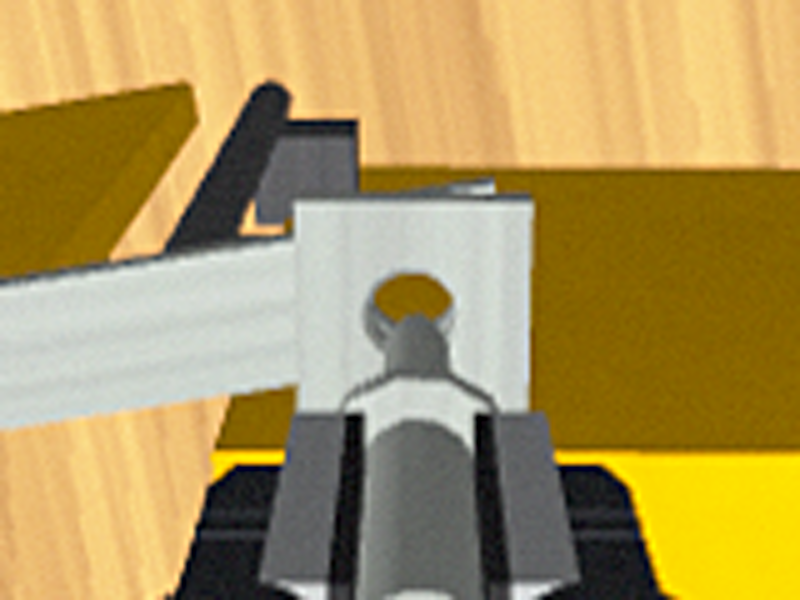

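```bash
python3 - <<'E'
from h import *
T=T_wc('wrist'); z=bot.state()['tcp_pos'][2]-.182-.04
t=at_z('wrist',[253.4,215.8],z,T); k=at_z('wrist',[252,213.2],.196,T); print(t.round(4),k.round(4)); e=(k-t)[:2]; print(e)
e=np.clip(e,-.003,.003)
g=np.array([.6427,.1840])+e; f0=np.array(bot.state()['contact_force'])
bot.move_linear([*g,.424],v=.05)
for zz in np.arange(.418,.3775,-.004):
    bot.move_linear([*g,zz],v=.04); s=bot.state(); f=np.array(s['contact_force'])-f0
    print(round(zz,3),np.round(f,1),round(s['tcp_pos'][2],4))
    if np.linalg.norm(f)>15: print('stop'); break
print(s['time'])
E
```

```text
[0.6449 0.1834 0.2022] [0.6439 0.1832 0.196 ]
[-0.00093518 -0.00020995]
0.418 [ 0.2  1.4 -0.5] 0.4172
0.414 [-0.2  0.5 -1.1] 0.4134
0.41 [ 0.6  0.4 -0.6] 0.4094
0.406 [ 0.3  0.6 -0.6] 0.4055
0.402 [-0.6  0.7 -0.6] 0.4015
0.398 [-0.5  0.2 -1.1] 0.3975
0.394 [-1.2  0.9 -0.9] 0.3935
0.39 [ 0.6  0.6 -0.8] 0.3895
0.386 [-0.2  0.5 -0.4] 0.3855
0.382 [ 0.3  1.2 -0.1] 0.3815
0.378 [1.3 0.9 0. ] 0.3783
25.2833
```

```bash
python3 - <<'E'
from h import *
s=bot.state(); g=np.array(s['tcp_pos'])[:2]; f0=np.array(s['contact_force'])
for zz in (.377,.376,.375):
    bot.move_linear([*g,zz],v=.04); f=np.array(bot.state()['contact_force'])-f0; print(zz,np.round(f,1))
    if f[2]>6: break
bot.open_jaws(); bot.move_linear([*g,.45],v=.12); x=np.array([.167,.986])
bot.move_linear([*(g-.015*x),.45],v=.1)
p,d,T=shot('wrist','w7.png'); P=cloud('wrist',d,T); print(bot.state()['time'])
for r in imaging.tip_of('wrist','pin')[:2]: print(r['p'],r['pixel'],at_z('wrist',r['pixel'],.196,T))
m=(np.hypot(P[...,0]-g[0],P[...,1]-g[1])<.006)&(P[...,2]>.2); print('pin top z',np.nanmax(P[m][:,2]),np.nanmedian(P[m][:,2]),m.sum())
q,_,_=shot('scene','s7.png')
a=cv2.resize(p[100:300,150:350,::-1],(400,400)); b=cv2.resize(q[100:200,230:330,::-1],(400,400))
cv2.imwrite('pics/v7.png',np.hstack([a,b]))
E
```

```text
0.377 [-3.7 -0.2  4.9]
0.376 [-4.8 -1.   8.4]
27.6167
0.75 [253.5, 179.9] [0.64364581 0.18324974 0.196     ]
pin top z 0.3654730114296058 0.23600802685898298 480
```

View pics/v7.png

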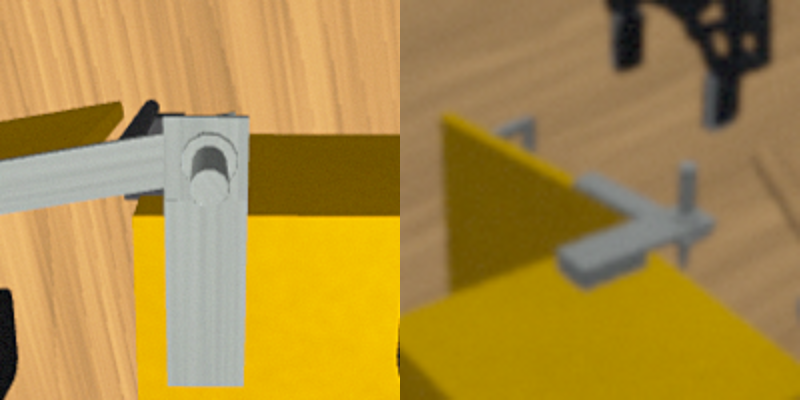

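The pin's collar lies on the bracket (left half, about (209,158)). Its top is at z = 0.236 = 0.196 + 0.040. The right half shows the shank coming out below the ear at about (684,255). The pin is home and the robot is clear.

```bash
python3 -c "
from rig import *
bot.wait(0.3); print(job_done())"
```

```text
the job is handed in; nothing more can be done
None
```

The door is open at its stop and the stay pin is fully home through the bracket and the ear; I never touched the punches, jar or hammer, and handed the job in at about 28 s of the 64 s allowed.

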